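# Clear the test fixture's cover and present its contact plate to the scanner

## Robot

A 7-joint arm with a two-finger parallel gripper is mounted at the origin on the work surface. World frame = base frame: x ahead of the robot, y to its left, z up, the work surface at z = 0. Lengths are in mm, angles in rad, forces in N, time in s.
With the tool pointing down it reaches from about 400 to 925 mm from the base axis. Payload 5.6 kg.
Tool frame: the origin (TCP) lies midway between the tips of the shut fingers; the grasp point (between the pads) lies 19 mm behind it; z points along the fingers, y is the line along which they close (so a half turn about z gives the same grasp; the last joint's range is limited). The gripper opens to 85 mm and grips with 20 to 120 N. Pads are 22 mm wide; open, the fingers measure 114 mm over their backs; the gripper's body (76 mm by 85 mm) begins 54 mm behind the grasp point. The pads swing forward as they close: fully open they stand 13 mm farther back than shut.
Start: joints at [-1.286, 0.468, -0.012, 1.603, 0.006, 1.071, -0.056], TCP at [209.315, 615.382, 231.29] pointing down, gripper open.
Joint ranges: [-2.53, 2.53], [-0.31, 2.02], [-1.57, 1.55], [0.28, 2.44], [-1.29, 4.43], [0.15, 1.84], [-2.92, 2.92]. Speed limits (rad/s): [2.57, 2.57, 3.14, 3.14, 3.14, 3.14, 3.14].

## Interface

Orientations are given as a unit quaternion [w, x, y, z].
In Python, from plant import robot gives the robot as it stands.
- The arm moves only by the tool carry_out, never from a script. Its argument "series" is text: rows parted by semicolons, each of 7 numbers parted by spaces: the shift along the world's x, y, z in cm, then the turn, a rotation vector about the world's x, y, z in rad, then the finger opening in cm, from 0 to 8.54. In form: tx ty tz wx wy wz fingers; .... A call has 1 to 8 rows; each row is the pose to reach, as a shift and turn from the pose commanded when the call began; what a row does not reach only later rows make up. A row lasts 1/10 s, in which the tool goes at most 50 mm and 8.59 degrees, less where a joint would pass 70% of its speed; a pose out of reach is approached as far as the arm can. A call with a gripper value outside its range is refused whole. The fingers move at their own pace and stop on an object; "grip_force" is the grip in N (left out, the last holds). Time passes only in rows, so rows that repeat a pose let the fingers close. It gives the time, the measured TCP pose, the force, the opening and the grip force at its end, in the units of the state.
- robot.observe(): the state, without advancing time (a new reading comes with each control period).
- robot.snapshot(name): name is "scene" or "side" or "wrist"; returns the picture (384x512x3 uint8, red, green, blue); there is no depth.
- robot.camera_model(name): a dict with "mtx" (3x3 intrinsics, pixels), "camera_from_world" (4x4, takes a point from world to camera coordinates). Camera axes: x right, y up, looking along -z (the intrinsics and any distortion apply to the point x, -y, -z); pixel columns grow to the right and rows downward; lengths in mm; the calibration is good to about 2 mm. A picture is of the moment at which its call begins: read the wrist's pose just before it. camera_model takes no time and is no camera call; for the wrist camera it gives the pose at the moment of the call.
- robot.close_job(): hands the job in; it is judged then, once.
The state is a dict: "time": time; "q": joint angles; "joint_velocities": joint speeds; "joint_torque": joint torques, N m; "eef_pos": TCP position; "tool_rot": TCP orientation; "contact_force": force on the tool from outside, world axes, zero at the start; "torque": the same for the moment, N m; "finger_gap": finger opening in mm; "grip_force": force on a finger pad.
Only numpy, scipy, OpenCV 4.12 (cv2) and the standard library are available. Lean on these libraries where they do the work, as an engineer would, in place of code of your own. Each camera call takes 0.05 s, during which the arm holds its last target. There are 200 camera calls.

## Task

Take the scraper block and with it sweep the three loose steel spacers off the fixture's closed cover into the catch tray at its side, without touching them with the fingers, then stand the block upright back on the bench and let go of it. Swing the cover up until it stands upright or beyond and stays open, then draw the contact plate out of its bay by its upright tab and finish holding it in the gripper, still and level, centred about 100 mm above the scanner's window: the program ends while holding it there. Leave the blank in its bay, the cover open, the spacers in the tray and the other things on the bench where they are.

Things in the scene. Friction and masses are not known exactly. Their poses are not given: they have to be found in the camera images.
- fixture: Fixed aluminium box 106 (x) by 168 (y) by 55 mm high, turned up to 15 deg. Under its cover two bays, centres at y +40 and -40 mm, each 90 (x) by 72 (y) mm inside, floor 12 mm above the bench. On its +y side an open steel catch tray, 150 mm along x, y from 85 to 164 mm, walls 50 mm high (below the cover). Origin: centre of the box's underside; x points from bar handle to hinge, y to the tray.
- tray (a point): Centre of the catch tray's inner floor, 124 mm to +y of the fixture's origin, 4 mm above the bench. Axes as the fixture's.
- cover (a joint): Cover hinge, rad: 0 shut, 1.57 upright, stop at 1.85. Dark grey plate 110 (x) by 172 (y) by 6 mm, 0.22 kg, top 62 mm above the bench when shut, hinged on its far (+x) edge, axis along the fixture's y. Stiff hinge (0.3 N m friction, a few N at the bar): stays where it is left.
- cover_bar (a point): Middle of the cover's bar handle: round steel bar 10 mm thick, 110 mm long, parallel to the hinge, on an 8 mm arm at each end, in the cover's plane, 43 mm ahead of its front edge (38 mm gap for a finger), 153 mm from the hinge; 59 mm above the bench when shut, free underneath. Can be pinched from above, across the bar, which turns between the fingers as the cover swings.
- cover_hinge (a point): Middle of the hinge axis: 55 mm to +x of the fixture's origin, 56 mm above the bench; when shut the bar lies 153 mm to -x and 3 mm above it.
- contact_plate: The hidden part: loose aluminium plate 84 (x) by 64 (y) by 8 mm, 0.11 to 0.21 kg, with an upright tab in its middle, 34 (x) by 10 (y) mm, top 36 mm above the underside, and small brass contacts either side. Lies in either bay, 3 to 4 mm of play, 31 mm free beside the tab each way in y. Origin: centre of the underside, z up.
- blank: Flat aluminium blank 84 by 64 by 8 mm without a tab, loose in the other bay. To be left there. Origin: centre of the underside.
- spacer0: Loose steel spacer, upright ring-shaped cylinder 15 mm across and 12 mm high, 14 g, lying on the cover, within 35 mm of the fixture's middle in x and between 36 mm to -y and 50 mm to +y. Origin: centre of its underside.
- spacer1: Second spacer, same as spacer0.
- spacer2: Third spacer, same as spacer0.
- scraper: Loose scraper block standing on the bench: grey plastic foot 104 (x) by 34 (y) by 18 mm high, on it a wooden grip 90 (x) by 24 (y) by 48 mm high (top 66 mm above the underside); 0.11 to 0.22 kg. Origin: centre of the underside, x along its length.
- scanner: Fixed black code scanner lying on the bench, 120 (x) by 110 (y) by 40 mm high, window facing up. Origin: centre of the underside.
- window (a point): Middle of the scanner's glass window, 41 mm above the bench.
- battery_box: Bystander: green carton 70 by 46 by 50 mm high. Origin: centre of the underside.
- screwdriver: Bystander: screwdriver lying behind the fixture, 180 mm long.
- pliers: Bystander: pliers with yellow grips lying on the bench, about 155 mm long, 12 mm thick. Origin under the pivot.
- meters: Bystander: stack of three black meters, 190 by 92 by 102 mm high. Origin: centre of the underside.
- holsters: Bystander: stack of four orange holsters, 200 by 100 by 142 mm high. Origin: centre of the underside.
- flask: Bystander: glass flask 66 mm across, 160 mm high. Origin: centre of the underside.
Mind the look-alikes: they are no part of the job. Of the things that look like the scraper, take the one that is nearest to the robot's base at the start. Leave any green look-alike of the scanner alone.

How it is judged:
By the outcome, as a careful person would: the job done as asked, in the order asked, and still so for the second after the job is handed in, while the arm keeps its last pose, push and grip.
It also fails if it takes over 72 s, if anything falls off the work surface, if the arm or the gripper's body presses on something with over 40 N, if the wrist force passes 120 N, or if a joint passes its speed limit or range.

## Working session

There is one attempt and no reset: what is moved stays moved. The work goes in short steps, Python scripts to look and compute and a tool call to move; the robot and the scene stay as the last step left them, time stands still between calls to the robot, and variables do not carry over. Pictures are saved under pics/ and viewed, at most 10 in all, crops included, and the job is handed in when it is done.

Besides the shell and the picture viewer there is one more tool, called after "Call:" as name(argument=value, ...), one argument or row to a line, values as JSON. carry_out: Moves the arm, as the interface text tells. Its arguments: {"type":"object","properties":{"series":{"type":"string"},"grip_force":{"type":"number"}},"required":["series"]}

```bash
ls; mkdir -p pics
python3 - <<'E'
from plant import robot
import cv2,numpy as np
o=robot.observe();print(o)
ims=[]
for n in ["scene","side"]:
    im=robot.snapshot(n);cv2.imwrite(f'pics/{n}0.png',im[:,:,::-1]);ims.append(im)
    m=robot.camera_model(n);print(n,{k:np.round(v,3).tolist() if not isinstance(v,str) else v for k,v in m.items()})
im=robot.snapshot("wrist");cv2.imwrite('pics/wrist0.png',im[:,:,::-1])
m=robot.camera_model("wrist");print({k:np.round(v,3).tolist() for k,v in m.items()})
big=np.vstack([np.hstack(ims)])
cv2.imwrite('pics/a0.png',cv2.resize(ims[0][:,:,::-1],(800,600),interpolation=cv2.INTER_CUBIC))
cv2.imwrite('pics/b0.png',cv2.resize(ims[1][:,:,::-1],(800,600),interpolation=cv2.INTER_CUBIC))
E
```

```text
pics
{'time': 0.0, 'q': array([-1.28595099,  0.46840016, -0.01159904,  1.60364854,  0.00598102,
        1.07143494, -0.05630036]), 'joint_velocities': array([-4.81603549e-04,  2.07886403e-03,  1.37416328e-03,  1.70945039e-05,
       -1.04393052e-03, -8.19524793e-04, -5.70448219e-04]), 'joint_torque': array([ 4.10435850e-04, -5.32389235e+01,  2.09576340e-02, -2.51305282e+01,
        1.12411275e-02,  7.91123312e-03,  1.31447450e-05]), 'eef_pos': array([209.17800099, 614.80562049, 230.3131173 ]), 'tool_rot': array([-9.52948827e-05,  1.63227293e-01,  9.86588055e-01, -9.23293409e-04]), 'contact_force': array([-0.27430388, -0.7571265 ,  0.025351  ]), 'torque': array([-0.01447358,  0.02569867, -0.00804947]), 'grip_force': 0.0, 'finger_gap': 85.01691000317012}
scene {'mtx': [[438.281, 0.0, 254.575], [0.0, 438.281, 195.859], [0.0, 0.0, 1.0]], 'camera_from_world': [[-0.692, 0.722, -0.003, 345.179], [-0.406, -0.386, 0.828, 212.689], [0.596, 0.575, 0.56, -1846.551], [0.0, 0.0, 0.0, 1.0]]}
side {'mtx': [[438.704, 0.0, 255.035], [0.0, 438.704, 187.588], [0.0, 0.0, 1.0]], 'camera_from_world': [[0.966, -0.256, 0.015, -561.571], [0.158, 0.638, 0.754, -184.704], [-0.203, -0.726, 0.657, -1573.137], [0.0, 0.0, 0.0, 1.0]]}
{'mtx': [[334.102, 0.0, 254.62], [0.0, 334.102, 195.295], [0.0, 0.0, 1.0]], 'camera_from_world': [[0.321, 0.947, -0.0, -649.993], [-0.898, 0.304, -0.319, 40.901], [-0.302, 0.103, 0.948, -378.593], [0.0, 0.0, 0.0, 1.0]]}
```

View pics/a0.png

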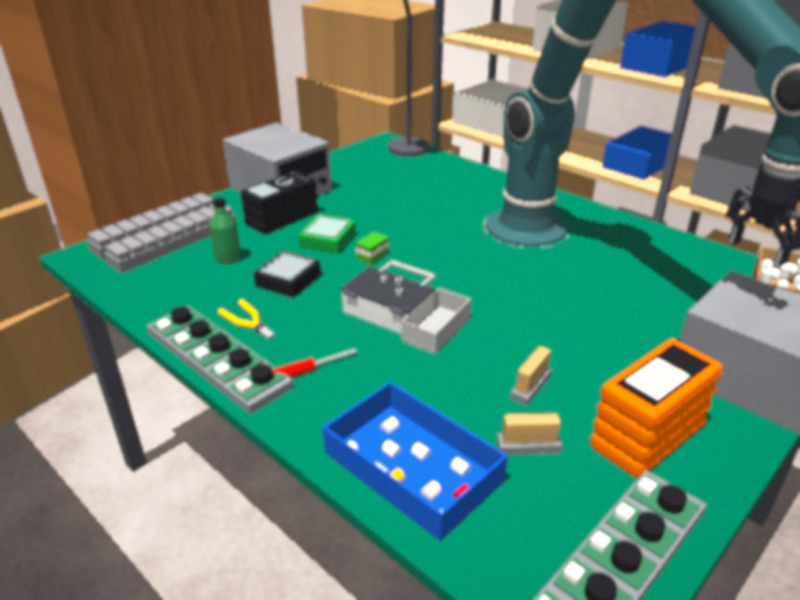

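View pics/b0.png

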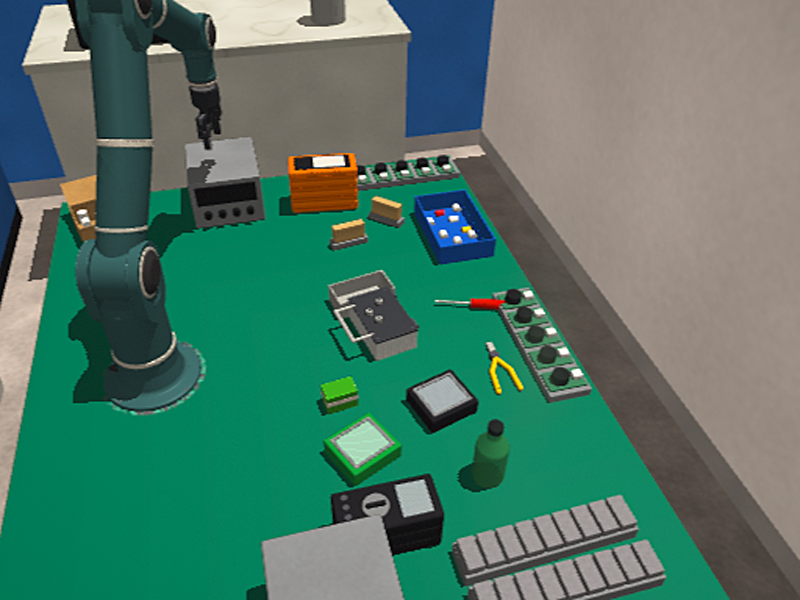

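The scene view shows the fixture near (400,305) with its tray at (437,318), and the scanner at (288,272). The two scrapers are at (533,375) and (530,432). In the side view the fixture is at (372,320), the scanner at (442,400), the nearer scraper at (348,235) and the farther one at (386,210).

```bash
cat > h.py <<'E'
import numpy as np,cv2
def ray(m,uv,z):
    T=np.array(m["camera_from_world"]);K=np.array(m["mtx"]);uv=np.atleast_2d(np.float64(uv))
    d=np.c_[(uv[:,0]-K[0,2])/K[0,0],-(uv[:,1]-K[1,2])/K[1,1],-np.ones(len(uv))]@T[:3,:3]
    c=-T[:3,:3].T@T[:3,3]
    return (c+d*((z-c[2])/d[:,2])[:,None])[:,:2]
def proj(m,P):
    T=np.array(m["camera_from_world"]);K=np.array(m["mtx"]);p=np.atleast_2d(P)@T[:3,:3].T+T[:3,3]
    return np.c_[K[0,0]*p[:,0]/-p[:,2]+K[0,2],K[1,1]*-p[:,1]/-p[:,2]+K[1,2]]
def topdown(im,m,z,x0,y0,w,h,s):
    # warp plane z to picture: col -> -y?, keep col=x,row=-y ; s px per mm
    wc=np.float32([[x0,y0,z],[x0+w,y0,z],[x0+w,y0+h,z],[x0,y0+h,z]])
    dst=np.float32([[0,h*s],[w*s,h*s],[w*s,0],[0,0]])
    H=cv2.getPerspectiveTransform(np.float32(proj(m,wc)),dst)
    return cv2.warpPerspective(im,H,(int(w*s),int(h*s)))
E
python3 - <<'E'
from plant import robot
from h import *
np.set_printoptions(precision=1,suppress=True)
s=1.5625
pts={'side':[('scrA',348,228,66),('scrB',386,204,66),('win',442,394,41),('greenwin',363,441,41),('bar',352,330,59),('cover c00',353,337,62),
 ('cov hinge+y',385,288,62),('cov hinge-y',418,328,62),('cov bar -y',376,338,62),('sp',377,301,74),('sp',369,312,74),('sp',378,318,74),('tray c',358,290,50)],
'scene':[('scrA',538,358,66),('scrB',532,420,66),('win',288,269,41),('bar',408,270,59),('cov',381,270,62),('cov',435,292,62),('cov',343,290,62),('cov',402,314,62)]}
for n in pts:
    m=robot.camera_model(n); im=cv2.imread(f'pics/{n}0.png')
    for p in pts[n]: print(n,p[0],ray(m,[p[1]/s,p[2]/s],p[3])[0])
    hsv=cv2.cvtColor(im,cv2.COLOR_BGR2HSV)
    mk=cv2.inRange(hsv,(10,60,120),(28,200,255)); mk[:120]=0
    for c in cv2.findContours(mk,0,2)[0]:
        if cv2.contourArea(c)>60:
            (x,y),wh,a=cv2.minAreaRect(c.astype(np.float32)); print('wood',x*s,y*s,wh,a,cv2.contourArea(c))
m=robot.camera_model('side');im=cv2.imread('pics/side0.png')
cv2.imwrite('pics/td.png',topdown(im,m,62,300,-350,400,600,1.0))
c=cv2.getRectSubPix(im,(180,130),(235,175));cv2.imwrite('pics/c1.png',cv2.resize(c,(792,572),interpolation=cv2.INTER_CUBIC))
E
```

```text
side scrA [531.5 363.3]
side scrB [662.9 454. ]
side win [ 610.9 -253. ]
side greenwin [ 417.8 -332.3]
side bar [459.7 -29.4]
side cover c00 [456.5 -55.7]
side cov hinge+y [570.4  95.3]
side cov hinge-y [610.8 -63.2]
side cov bar -y [507.3 -71.7]
side sp [536.5  39.4]
side sp [508.8   5.8]
side sp [524.7 -19.7]
side tray c [505.9 117.7]
wood 78.125 207.8125 (26.0, 22.0) 90.0 208.5
scene scrA [526.7 388.3]
scene scrB [671.8 475.1]
scene win [ 620.2 -236.2]
scene bar [453.6 -10.9]
scene cov [499.1 -51.6]
scene cov [484.   96.8]
scene cov [614.5 -52. ]
scene cov [592.6 102.5]
wood 530.46875 428.125 (18.0, 35.0) 90.0 587.0
wood 530.6525707244873 367.9227828979492 (11.833403587341309, 32.07023620605469) 30.963756561279297 273.5
wood 32.96875059604645 308.9062690734863 (6.7082037925720215, 49.64070510864258) 63.43495178222656 231.5
wood 763.5176658630371 255.4560899734497 (27.49703025817871, 18.012760162353516) 72.89727020263672 105.0
wood 759.687614440918 226.71878337860107 (19.230182647705078, 6.260990142822266) 26.56505012512207 61.0
wood 700.6250381469727 202.03125476837158 (44.58811569213867, 12.965337753295898) 18.43494987487793 390.5
wood 641.40625 192.1875 (6.0, 23.0) 90.0 71.0
wood 72.38749265670776 211.24374866485596 (38.87999725341797, 24.84000015258789) 73.73979187011719 791.0
wood 28.289055824279785 205.4469347000122 (35.38414001464844, 22.11508560180664) 8.365885734558105 193.0
```

View pics/c1.png

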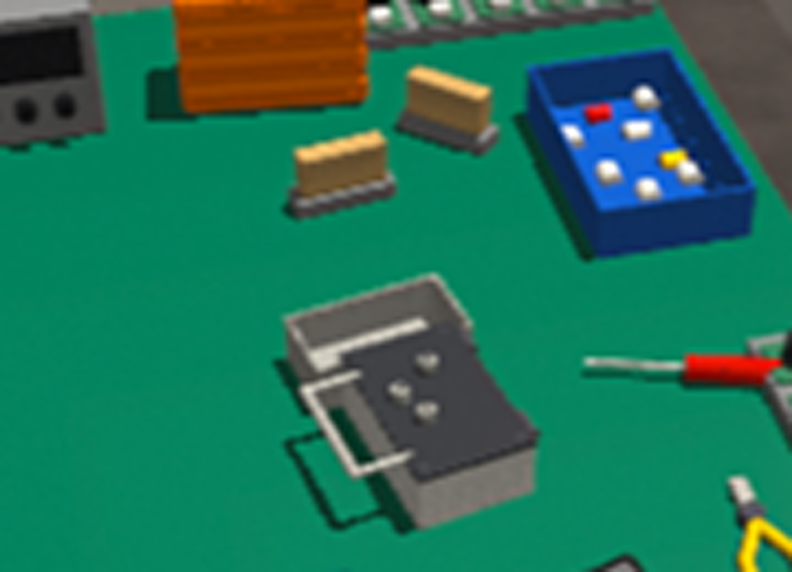

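The crop shows both scrapers, at (340,175) and (448,110), with the fixture below them. The cover is shut with its bar at lower left, and the three spacers are at (428,362), (400,390) and (427,410). I'll move above the nearer scraper for a wrist view.

Call:
carry_out(
  series="4 -3 0 0 0 0 8.5; 8 -6 0 0 0 0 8.5; 12 -9 0 0 0 0 8.5; 16 -12 0 0 0 0 8.5; 20 -15 0 0 0 0 8.5; 24 -18 0 0 0 0 8.5; 28 -21 0 0 0 0 8.5; 31 -23.5 0 0 0 0 8.5",
)

```text
time: 0.95
eef_pos: [521.9, 377.5, 231.1]
tool_rot: [0.0, 0.164, 0.986, -0.0]
contact_force: [0.3, 0.4, -0.5]
finger_gap: 84.9
grip_force: 0.0
```

Call:
carry_out(
  series="0 0 0 0 0 0 8.5; 0 0 0 0 0 0 8.5",
)

```text
time: 1.15
eef_pos: [520.0, 379.2, 230.8]
tool_rot: [-0.0, 0.165, 0.986, -0.0]
contact_force: [-0.5, 0.0, -0.3]
finger_gap: 85.0
grip_force: 0.0
```

Run:
```python
from plant import robot
from h import *
np.set_printoptions(precision=1,suppress=True)
m=robot.camera_model('wrist');im=robot.snapshot('wrist')[:,:,::-1].copy();cv2.imwrite('pics/w1.png',im)
print(robot.observe()['eef_pos'],robot.observe()['tool_rot'])
hsv=cv2.cvtColor(im,cv2.COLOR_BGR2HSV)
mk=cv2.inRange(hsv,(8,50,120),(28,220,255))
for c in cv2.findContours(mk,0,2)[0]:
    if cv2.contourArea(c)>300:
        P=ray(m,c[:,0,:],66).astype(np.float32); (x,y),wh,a=cv2.minAreaRect(P); print('wood',c[:,0].mean(0),x,y,wh,a)
```

```text
[518.7 380.8 230.9] [-0.   0.2  1.  -0. ]
wood [395.6 257.2] 650.0064086914062 489.0888671875 (24.36257553100586, 43.95359420776367) 45.694332122802734
wood [268.6 186.8] 535.0945434570312 388.6942443847656 (89.4018783569336, 25.392526626586914) 8.937297821044922
```

View pics/w1.png

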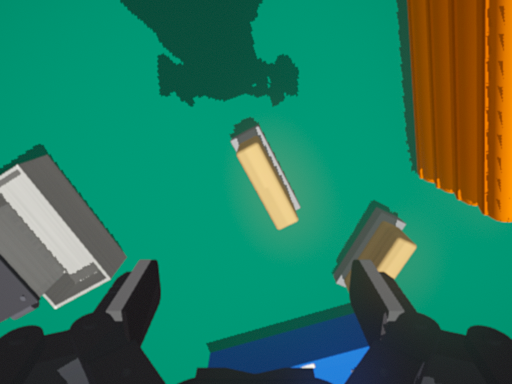

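The wrist view shows the target scraper at (268,186), the second one at (375,245), and the fixture's tray on the left at (60,235). I'll grasp the target by its wooden grip.

Call:
carry_out(
  series="0.5 0.3 -1 0 0 0.13 6; 1 0.6 -4 0 0 0.26 6; 1.58 0.83 -8 0 0 0.39 6; 1.58 0.83 -12 0 0 0.483 6; 1.58 0.83 -16 0 0 0.483 6; 1.58 0.83 -19 0 0 0.483 6; 1.58 0.83 -20.6 0 0 0.483 6; 1.58 0.83 -20.6 0 0 0.483 6",
  grip_force=60,
)

```text
time: 2.0
eef_pos: [532.6, 389.0, 22.9]
tool_rot: [-0.002, -0.079, 0.997, -0.001]
contact_force: [-0.6, -0.2, 1.2]
finger_gap: 59.5
grip_force: 0.0
```

Call:
carry_out(
  series="0 0 0 0 0 0 1.5; 0 0 0 0 0 0 1.5; 0 0 0 0 0 0 1.5; 0 0 0 0 0 0 1.5; 0 0 0 0 0 0 1.5; 0 0 0 0 0 0 1.5",
  grip_force=60,
)

```text
time: 2.6
eef_pos: [536.4, 389.6, 27.6]
tool_rot: [0.002, -0.077, 0.997, 0.001]
contact_force: [-1.5, -0.4, 6.6]
finger_gap: 23.2
grip_force: 59.8
```

Call:
carry_out(
  series="0 0 2 0 0 0 1.5; 0 0 6 0 0 0 1.5; 0.5 -3 10 0 0 0 1.5; 1 -7 13 0 0 0 1.5; 1.5 -11 16 0 0 0 1.5; 2 -15 19 0 0 0 1.5; 2.5 -19 22 0 0 0 1.5; 3.4 -23 25 0 0 0 1.5",
)

```text
time: 3.4
eef_pos: [568.0, 158.5, 275.7]
tool_rot: [0.0, -0.078, 0.997, 0.0]
contact_force: [1.9, 0.7, -1.8]
finger_gap: 22.9
grip_force: 59.3
```

Call:
carry_out(
  series="0 0 0 0 0 0 1.5; 0 0 0 0 0 0 1.5; 0 0 0 0 0 0 1.5",
)

```text
time: 3.7
eef_pos: [567.8, 161.3, 273.5]
tool_rot: [-0.001, -0.078, 0.997, 0.0]
contact_force: [0.2, -0.1, -2.4]
finger_gap: 23.4
grip_force: 59.5
```

Run:
```python
from plant import robot
from h import *
np.set_printoptions(precision=1,suppress=True)
m=robot.camera_model('wrist');im=robot.snapshot('wrist')[:,:,::-1].copy();cv2.imwrite('pics/w2.png',im)
o=robot.observe();print(o['eef_pos'],o['tool_rot'],o['q'],o['contact_force'])
np.save('w2.npy',m,allow_pickle=True)
cv2.imwrite('pics/w2b.png',cv2.resize(im,(800,600),interpolation=cv2.INTER_CUBIC))
```

```text
[567.7 161.7 273.1] [-0.  -0.1  1.   0. ] [-0.4  0.3  0.   1.7 -0.   1.1  1.4] [ 0.2  0.2 -2.3]
```

View pics/w2b.png

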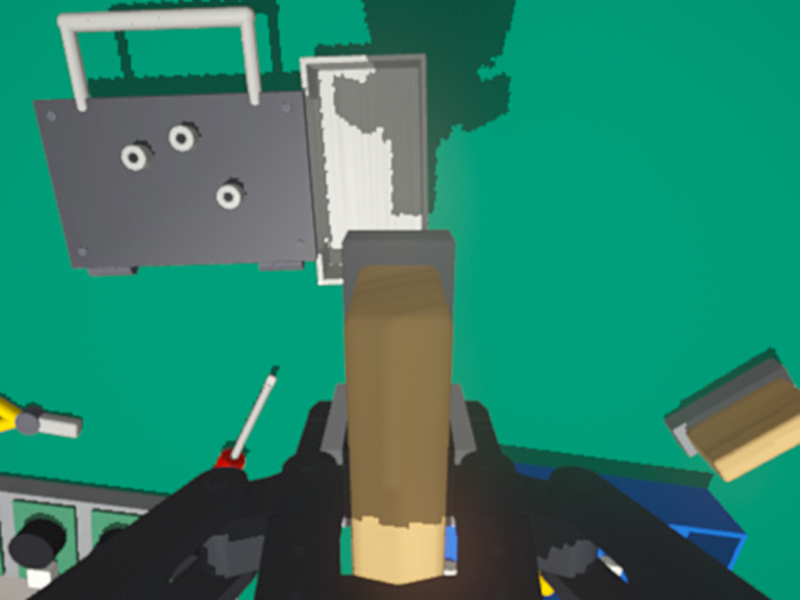

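The wrist view (800 scale) shows the cover corners at (36,101), (302,92), (316,260) and (73,268). The bar ends are at (65,20) and (250,14), and the spacers are at (135,157), (181,137) and (229,196). The block is held straight.

Run:
```python
from h import *
np.set_printoptions(precision=1,suppress=True)
m=np.load('w2.npy',allow_pickle=True).item();im=cv2.imread('pics/w2.png')
s=1.5625
hsv=cv2.cvtColor(im,cv2.COLOR_BGR2HSV)
mk=cv2.inRange(hsv,(100,0,60),(150,70,125));mk[:, 205:]=0;mk[:45]=0;mk[180:]=0
mk=cv2.morphologyEx(mk,cv2.MORPH_OPEN,np.ones((3,3)))
c=max(cv2.findContours(mk,0,2)[0],key=cv2.contourArea)
print(cv2.minAreaRect(ray(m,c[:,0],62).astype(np.float32)))
C=ray(m,np.array([(36,101),(302,92),(316,260),(73,268)])/s,62);print(C)
y1=C[1]-C[0];y2=C[2]-C[3];print(np.linalg.norm(y1),np.linalg.norm(y2),np.linalg.norm(C[3]-C[0]),np.linalg.norm(C[2]-C[1]))
yaw=np.arctan2(-(y1+y2)[0],(y1+y2)[1]);ctr=C.mean(0);print('yaw',yaw,np.degrees(yaw),'cover ctr',ctr)
X=np.array([np.cos(yaw),np.sin(yaw)]);Y=np.array([-X[1],X[0]])
# cover plate centre is at x_f=0
for p in [(135,152),(181,133),(229,191)]:
    P=ray(m,np.array(p)/s,74)[0];print('sp',P,(P-ctr)@X,(P-ctr)@Y)
print('bar',[ray(m,np.array(p)/s,59)[0] for p in [(65,20),(250,14)]])
for n,f in [('bar',(-98,0)),('start',(0,-67)),('end',(0,80)),('bayA',(0,40)),('bayB',(0,-40))]:
    print(n,ctr+f[0]*X+f[1]*Y)
```

```text
((544.15576171875, 14.26031494140625), (112.93216705322266, 169.95230102539062), 10.869385719299316)
[[505.  -78.2]
 [473.4  86.6]
 [579.5 106.9]
 [611.6 -59.4]]
167.80231170205303 169.33779631559344 108.31412754073558 107.97964173994058
yaw 0.19008556649046063 10.891100706256783 cover ctr [542.4  14. ]
sp [525.1 -11.1] -21.746901869813 -21.354019394904483
sp [509.1  17. ] -32.062996514867805 9.285047412266822
sp [539.9  48.3] 4.080691309479731 34.22603799596212
bar [array([455.5, -60. ]), array([434.6,  50.6])]
bar [446.1  -4.5]
start [555.  -51.8]
end [527.3  92.5]
bayA [534.8  53.2]
bayB [549.9 -25.3]
```

Call:
carry_out(
  series="-0.4 -4.5 -1 0 0 0.034 1.5; -0.8 -9 -3 0 0 0.034 1.5; -1.2 -13.5 -5 0 0 0.034 1.5; -1.6 -18 -7 0 0 0.034 1.5; -1.9 -20.8 -10 0 0 0.034 1.5; -1.9 -20.8 -14 0 0 0.034 1.5; -1.9 -20.8 -16.5 0 0 0.034 1.5; -1.9 -20.8 -17.2 0 0 0.034 1.5",
)

```text
time: 4.55
eef_pos: [547.0, -46.4, 98.3]
tool_rot: [-0.004, -0.095, 0.995, 0.001]
contact_force: [-0.8, 0.2, -1.6]
finger_gap: 23.3
grip_force: 59.5
```

Call:
carry_out(
  series="0 0 -0.3 0 0 0 1.5; 0 0 -0.6 0 0 0 1.5; 0 0 -0.7 0 0 0 1.5; 0 0 -0.7 0 0 0 1.5",
)

```text
time: 4.95
eef_pos: [550.5, -47.5, 96.1]
tool_rot: [0.001, -0.095, 0.996, -0.0]
contact_force: [-0.4, 0.0, -1.3]
finger_gap: 23.4
grip_force: 59.5
```

Run:
```python
from plant import robot
import cv2,numpy as np
o=robot.observe();print(o['eef_pos'],o['contact_force'],o['tool_rot'])
im=robot.snapshot('side')[:,:,::-1];c=cv2.getRectSubPix(im.copy(),(110,80),(240,205))
w=robot.snapshot('wrist')[:,:,::-1]
cv2.imwrite('pics/c3.png',np.vstack([cv2.resize(c,(412,300),interpolation=cv2.INTER_CUBIC),cv2.resize(w,(412,300))]))
```

```text
[550.47434705 -47.45171044  96.05384806] [-0.39941331  0.00800592 -1.34757655] [ 9.18149667e-04 -9.46607691e-02  9.95509163e-01 -4.04918333e-05]
```

View pics/c3.png

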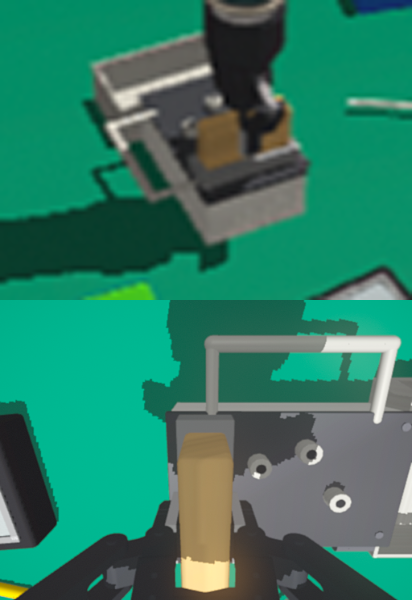

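The spacers lie ahead of the block, at (260,466), (310,453) and (340,500). The block hovers just above the cover at its -y end, so I'll lower it and sweep.

Call:
carry_out(
  series="0 0 -0.3 0 0 0 1.5; 0 0 -0.6 0 0 0 1.5; 0 0 -0.6 0 0 0 1.5; 0 0 -0.6 0 0 0 1.5",
)

```text
time: 5.45
eef_pos: [550.3, -47.7, 89.9]
tool_rot: [0.001, -0.094, 0.996, 0.0]
contact_force: [-0.4, -0.4, 5.4]
finger_gap: 23.4
grip_force: 60.3
```

Call:
carry_out(
  series="-0.25 1.3 0.1 0 0 0 1.5; -0.5 2.6 0.1 0 0 0 1.5; -0.76 3.9 0.1 0 0 0 1.5; -1.0 5.2 0.1 0 0 0 1.5; -1.25 6.5 0.1 0 0 0 1.5; -1.5 7.8 0.1 0 0 0 1.5; -1.75 9.1 0.1 0 0 0 1.5; -2.0 10.4 0.1 0 0 0 1.5",
)

```text
time: 6.25
eef_pos: [529.8, 56.9, 90.3]
tool_rot: [0.0, -0.095, 0.996, -0.0]
contact_force: [1.6, -1.6, -0.3]
finger_gap: 23.5
grip_force: 59.7
```

Call:
carry_out(
  series="-0.2 1 0 0 0 0 1.5; -0.38 2 0 0 0 0 1.5; -0.57 3 0 0 0 0 1.5; -0.76 4 0 0 0 0 1.5; -0.76 4 0 0 0 0 1.5; -0.76 4 0 0 0 0 1.5; -0.76 4 4 0 0 0 1.5; -0.76 4 8 0 0 0 1.5",
)

```text
time: 7.05
eef_pos: [521.2, 95.2, 169.8]
tool_rot: [-0.002, -0.094, 0.996, -0.001]
contact_force: [1.8, 1.1, -1.5]
finger_gap: 23.6
grip_force: 59.4
```

Run:
```python
from plant import robot
import cv2,numpy as np
o=robot.observe();print(o['eef_pos'],o['contact_force'],o['tool_rot'])
im=robot.snapshot('side')[:,:,::-1];c=cv2.getRectSubPix(im.copy(),(110,80),(240,205))
w=robot.snapshot('wrist')[:,:,::-1]
cv2.imwrite('pics/c4.png',np.vstack([cv2.resize(c,(412,300),interpolation=cv2.INTER_CUBIC),cv2.resize(w,(412,300))]))
```

```text
[521.1709322   95.1853379  169.76740938] [ 1.79612377  1.09466825 -1.49726398] [-1.82292460e-03 -9.37468192e-02  9.95594274e-01 -5.01758213e-04]
```

View pics/c4.png

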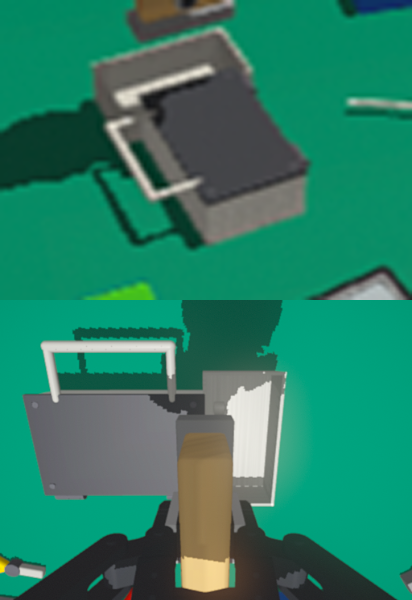

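The cover is clear, with one spacer just visible in the tray at (220,407). I'll return the block to its place.

Call:
carry_out(
  series="0.2 4.5 0 0 0 0 1.5; 0.4 9 0 0 0 0 1.5; 0.6 13.5 0 0 0 0 1.5; 0.8 18 0 0 0 0 1.5; 1 22.5 0 0 0 0 1.5; 1.2 27 -3 0 0 0 1.5; 1.4 29.4 -7 0 0 0 1.5; 1.4 29.4 -11 0 0 0 1.5",
)

```text
time: 7.95
eef_pos: [534.8, 395.8, 58.2]
tool_rot: [0.0, -0.097, 0.995, 0.002]
contact_force: [0.1, 0.5, -2.8]
finger_gap: 23.4
grip_force: 59.7
```

Call:
carry_out(
  series="0 0 -1.2 0 0 0 1.5; 0 0 -2.2 0 0 0 1.5; 0 0 -2.7 0 0 0 1.5; 0 0 -2.9 0 0 0 1.5; 0 0 -2.9 0 0 0 1.5; 0 0 -2.9 0 0 0 1.5",
)

```text
time: 8.55
eef_pos: [537.1, 390.6, 32.6]
tool_rot: [0.001, -0.094, 0.996, 0.001]
contact_force: [0.3, -0.3, -1.5]
finger_gap: 23.2
grip_force: 59.6
```

Call:
carry_out(
  series="0 0 -0.2 0 0 0 1.5; 0 0 -0.4 0 0 0 1.5; 0 0 -0.45 0 0 0 1.5; 0 0 -0.45 0 0 0 1.5",
)

```text
time: 8.95
eef_pos: [536.4, 390.6, 27.7]
tool_rot: [0.0, -0.094, 0.996, 0.0]
contact_force: [-2.0, -0.9, 5.1]
finger_gap: 23.4
grip_force: 60.7
```

The block stands on the bench again, so I'll release it and rise.

Call:
carry_out(
  series="0 0 0 0 0 0 6; 0 0 0 0 0 0 6; 0 0 0 0 0 0 6; 0 0 0 0 0 0 6; 0 0 4 0 0 0 6; 0 0 9 0 0 0 6; 0 0 14 0 0 0 6; 0 0 19 0 0 0 6",
)

```text
time: 9.75
eef_pos: [535.9, 390.1, 218.4]
tool_rot: [-0.0, -0.094, 0.996, -0.0]
contact_force: [0.2, 0.4, 0.2]
finger_gap: 59.9
grip_force: 0.0
```

Call:
carry_out(
  series="-1 -4.5 0 0 0 -0.14 6; -2 -9 0 0 0 -0.28 6; -3 -13.5 0 0 0 -0.42 6; -4 -18 0 0 0 -0.56 6; -5 -22.5 0 0 0 -0.7 6; -6 -27 0 0 0 -0.84 6; -7 -31.5 0 0 0 -0.98 6; -8 -36 0 0 0 -1.12 6",
)

```text
time: 10.55
eef_pos: [455.5, 28.6, 216.8]
tool_rot: [0.0, 0.451, 0.892, 0.0]
contact_force: [1.1, -0.6, -0.3]
finger_gap: 59.6
grip_force: 0.0
```

Call:
carry_out(
  series="-0.5 -2 0 0 0 -0.14 3.4; -1 -3.5 0 0 0 -0.28 3.4; -1 -3.5 0 0 0 -0.42 3.4; -1 -3.5 0 0 0 -0.45 3.4; -1 -3.5 0 0 0 -0.45 3.4; -1 -3.5 0 0 0 -0.45 3.4",
)

```text
time: 11.15
eef_pos: [446.3, -4.2, 216.6]
tool_rot: [0.0, 0.636, 0.772, 0.0]
contact_force: [0.2, 0.3, -0.4]
finger_gap: 34.3
grip_force: 0.0
```

Run:
```python
from plant import robot
from h import *
m=robot.camera_model('wrist');im=robot.snapshot('wrist')[:,:,::-1].copy();cv2.imwrite('pics/w5.png',im)
o=robot.observe();print(o['eef_pos'],o['tool_rot'],o['q'].round(2))
np.save('w5.npy',m,allow_pickle=True)
```

```text
[446.23756398  -4.27837816 216.55565606] [ 2.08340213e-05  6.35824668e-01  7.71833526e-01 -4.60400760e-06] [-0.46  0.13  0.43  2.12 -0.07  0.9   0.21]
```

View pics/w5.png

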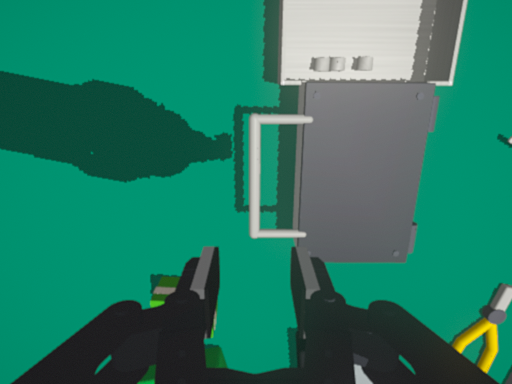

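All three spacers lie in the tray at (320,64), (338,64) and (364,63). The bar runs from (256,118) to (255,234), lined up between the fingers.

Run:
```python
from h import *
np.set_printoptions(precision=1,suppress=True)
m=np.load('w5.npy',allow_pickle=True).item()
B=ray(m,[(256,118),(255,234)],59);print(B,B.mean(0),np.degrees(np.arctan2(-(B[0]-B[1])[0],(B[0]-B[1])[1])))
C=ray(m,[(302,83),(434,83),(408,262),(296,262)],62);print(C,C.mean(0))
```

```text
[[436.9  48.7]
 [457.6 -60.7]] [447.2  -6. ] 10.706485933008562
[[469.1  84.6]
 [577.8 106. ]
 [613.5 -60. ]
 [503.5 -81.6]] [541.   12.3]
```

Call:
carry_out(
  series="0.1 -0.15 -4 0 0 0 3.4; 0.1 -0.15 -8 0 0 0 3.4; 0.1 -0.15 -12 0 0 0 3.4; 0.1 -0.15 -15 0 0 0 3.4; 0.1 -0.15 -16.8 0 0 0 3.4; 0.1 -0.15 -17.5 0 0 0 3.4; 0.1 -0.15 -17.5 0 0 0 3.4",
  grip_force=40,
)

```text
time: 11.9
eef_pos: [446.8, -6.2, 41.0]
tool_rot: [-0.001, 0.637, 0.771, -0.001]
contact_force: [-0.1, 0.5, -0.6]
finger_gap: 33.9
grip_force: 0.0
```

Call:
carry_out(
  series="0 0 0 0 0 0 0.4; 0 0 0 0 0 0 0.4; 0 0 0 0 0 0 0.4; 0 0 0 0 0 0 0.4; 0 0 0 0 0 0 0.4",
  grip_force=40,
)

```text
time: 12.4
eef_pos: [446.3, -6.4, 42.5]
tool_rot: [-0.001, 0.637, 0.771, -0.0]
contact_force: [-4.4, -1.3, 7.5]
finger_gap: 8.6
grip_force: 39.2
```

Run:
```python
import numpy as np
# arc: displacement of bar from shut; initial angle th0 from hinge (3mm above)
a=np.radians(10.9);th0=np.arctan2(3,153);R=np.hypot(153,3)
for i,t in enumerate(np.linspace(0,1.78,17)):
    dx=-R*np.cos(t+th0)+153; dz=R*np.sin(t+th0)-3
    print(i,round(t,2),np.round([dx*np.cos(a)/10,dx*np.sin(a)/10,dz/10],2))
```

```text
0 0.0 [0. 0. 0.]
1 0.11 [0.13 0.02 1.7 ]
2 0.22 [0.44 0.08 3.37]
3 0.33 [0.93 0.18 5.  ]
4 0.44 [1.59 0.31 6.56]
5 0.56 [2.42 0.47 8.03]
6 0.67 [3.41 0.66 9.41]
7 0.78 [ 4.54  0.87 10.66]
8 0.89 [ 5.8   1.12 11.78]
9 1.0 [ 7.17  1.38 12.75]
10 1.11 [ 8.64  1.66 13.55]
11 1.22 [10.19  1.96 14.19]
12 1.34 [11.8   2.27 14.65]
13 1.45 [13.45  2.59 14.92]
14 1.56 [15.12  2.91 15.  ]
15 1.67 [16.79  3.23 14.9 ]
16 1.78 [18.43  3.55 14.6 ]
```

Call:
carry_out(
  series="0.13 0.02 1.7 0 0 0 0.4; 0.44 0.08 3.37 0 0 0 0.4; 0.93 0.18 5 0 0 0 0.4; 1.59 0.31 6.56 0 0 0 0.4; 2.42 0.47 8.03 0 0 0 0.4; 3.41 0.66 9.41 0 0 0 0.4; 4.54 0.87 10.66 0 0 0 0.4; 5.8 1.12 11.78 0 0 0 0.4",
)

```text
time: 13.2
eef_pos: [499.0, 3.7, 159.6]
tool_rot: [-0.005, 0.637, 0.771, -0.005]
contact_force: [-17.4, -4.3, 12.3]
finger_gap: 8.0
grip_force: 39.5
```

Call:
carry_out(
  series="1.37 0.26 0.97 0 0 0 0.4; 2.84 0.54 1.77 0 0 0 0.4; 4.39 0.84 2.41 0 0 0 0.4; 6.0 1.15 2.87 0 0 0 0.4; 7.65 1.47 3.14 0 0 0 0.4; 9.32 1.79 3.22 0 0 0 0.4; 10.99 2.11 3.12 0 0 0 0.4; 12.63 2.43 2.82 0 0 0 0.4",
)

```text
time: 14.0
eef_pos: [632.0, 29.1, 189.3]
tool_rot: [0.0, 0.637, 0.771, 0.0]
contact_force: [-3.3, -1.8, 3.7]
finger_gap: 8.4
grip_force: 41.1
```

Call:
carry_out(
  series="0 0 0 0 0 0 0.4; 0 0 0 0 0 0 0.4",
)

```text
time: 14.2
eef_pos: [632.7, 29.2, 188.8]
tool_rot: [0.002, 0.637, 0.771, 0.001]
contact_force: [3.0, -0.7, 2.4]
finger_gap: 8.4
grip_force: 41.3
```

Run:
```python
from plant import robot
import cv2,numpy as np
o=robot.observe();print(o['eef_pos'],o['contact_force'],o['tool_rot'],o['finger_gap'],o['grip_force'])
im=robot.snapshot('side')[:,:,::-1];c=cv2.getRectSubPix(im.copy(),(160,120),(240,185))
w=robot.snapshot('wrist')[:,:,::-1]
cv2.imwrite('pics/c6.png',np.vstack([cv2.resize(c,(400,300),interpolation=cv2.INTER_CUBIC),cv2.resize(w,(400,300))]))
```

```text
[632.72892509  29.17185756 188.847061  ] [ 3.03904417 -0.7188161   2.42163227] [0.00158881 0.63688401 0.77095681 0.00135136] 8.423072185921365 41.33729696273804
```

View pics/c6.png

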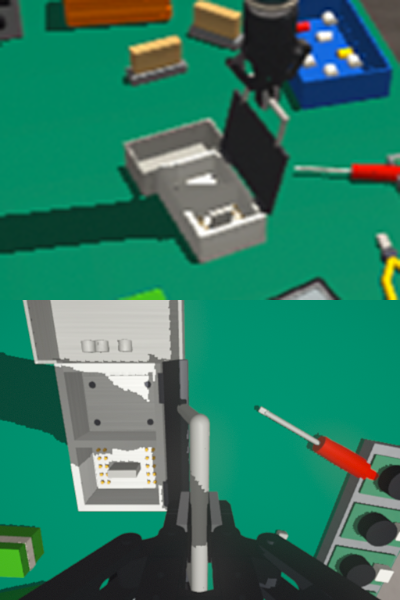

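The cover stands past upright, with its bar in the gripper. The contact plate with its tab is in the -y bay, at wrist pixel (160,216). Both scrapers stand upright and the spacers are in the tray.

Call:
carry_out(
  series="0 0 0 0 0 0 3.6; 0 0 0 0 0 0 3.6; 0 0 0 0 0 0 3.6; 0 0 3 0 0 0 3.6; 0 0 7 0 0 0 3.6; 0 0 9 0 0 0 3.6; 0 0 9 0 0 0 3.6",
)

```text
time: 15.0
eef_pos: [632.9, 29.3, 281.0]
tool_rot: [0.002, 0.637, 0.771, 0.002]
contact_force: [0.1, -0.1, 0.3]
finger_gap: 35.8
grip_force: 0.0
```

Call:
carry_out(
  series="-4 -1.3 0 0 0 0.14 5; -8 -2.6 0 0 0 0.28 5; -11 -4 0 0 0 0.42 5; -14 -5 0 0 0 0.56 5; -14 -5 0 0 0 0.7 5; -14 -5 0 0 0 0.84 5; -14 -5 0 0 0 0.98 5; -14 -5 0 0 0 1.12 5",
)

```text
time: 15.8
eef_pos: [490.3, -20.6, 276.4]
tool_rot: [-0.001, 0.127, 0.992, -0.0]
contact_force: [0.0, 0.9, 0.0]
finger_gap: 50.1
grip_force: 0.0
```

Call:
carry_out(
  series="0 0 0 0 0 0.14 5; 0 0 0 0 0 0.28 5; 0 0 0 0 0 0.42 5; 0 0 0 0 0 0.45 5; 0 0 0 0 0 0.45 5",
)

```text
time: 16.3
eef_pos: [490.8, -20.7, 276.8]
tool_rot: [-0.001, -0.093, 0.996, 0.0]
contact_force: [0.3, 0.0, 0.7]
finger_gap: 49.9
grip_force: 0.0
```

Run:
```python
from plant import robot
from h import *
m=robot.camera_model('wrist');im=robot.snapshot('wrist')[:,:,::-1].copy();cv2.imwrite('pics/w7.png',im)
o=robot.observe();print(o['eef_pos'],o['tool_rot'],o['q'].round(2),o['finger_gap'])
np.save('w7.npy',m,allow_pickle=True)
```

```text
[490.98908951 -20.68613765 276.97284587] [-6.25080250e-04 -9.31789353e-02  9.95649182e-01  4.47692984e-05] [-0.28  0.14  0.28  1.94 -0.05  1.06  1.78] 49.640309837927006
```

View pics/w7.png

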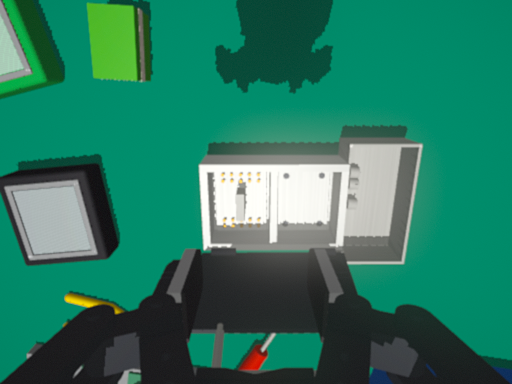

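The open fixture shows the plate in the left bay, with brass rows at y=177 and y=222 and the tab at (241,202). The scanner window spans about (8,183) to (97,257).

Run:
```python
from h import *
np.set_printoptions(precision=1,suppress=True)
m=np.load('w7.npy',allow_pickle=True).item();im=cv2.imread('pics/w7.png')
hsv=cv2.cvtColor(im,cv2.COLOR_BGR2HSV)
b=cv2.inRange(hsv,(10,60,80),(32,255,255));r=np.zeros_like(b);r[165:235,212:270]=255;b&=r
n,_,st,ce=cv2.connectedComponentsWithStats(b);print(n-1,ce[1:].round(0).tolist())
P=ray(m,ce[1:],21).astype(np.float32);R=cv2.minAreaRect(P);print('brass',R,P.mean(0))
g=cv2.cvtColor(im,cv2.COLOR_BGR2GRAY)
print(g[176:228:3,228:254])
d=cv2.inRange(g,0,190);d[:183]=0;d[218:]=0;d[:,:232]=0;d[:,252:]=0
w=cv2.inRange(g,110,255);w[:150]=0;w[275:]=0;w[:,130:]=0
w&=~cv2.inRange(hsv,(60,120,0),(95,255,255))
c=max(cv2.findContours(w,0,2)[0],key=cv2.contourArea);print('win',cv2.boundingRect(c),cv2.minAreaRect(ray(m,c[:,0],41).astype(np.float32)))
```

```text
20 [[222.0, 174.0], [231.0, 174.0], [240.0, 174.0], [249.0, 174.0], [258.0, 174.0], [222.0, 181.0], [231.0, 180.0], [240.0, 181.0], [249.0, 180.0], [258.0, 180.0], [224.0, 220.0], [232.0, 220.0], [250.0, 220.0], [258.0, 219.0], [241.0, 221.0], [224.0, 226.0], [233.0, 226.0], [241.0, 225.0], [250.0, 225.0], [258.0, 225.0]]
brass ((550.5684204101562, -26.0875301361084), (68.6376953125, 44.32931900024414), 11.45240592956543) [550.6 -26.2]
[[252 250 242 237 244 253 253 251 251 252 250 243 238 244 253 255 255 254
  254 251 242 238 244 252 252 253]
 [253 246 208 172 165 201 243 252 252 252 243 219 184 166 197 245 255 255
  254 242 201 175 192 238 251 253]
 [252 250 240 233 238 247 253 253 254 247 205 201 213 211 188 181 181 201
  245 252 240 235 242 252 253 253]
 [251 252 252 252 253 254 253 253 250 228 201 166 150 151 152 151 149 177
  232 251 253 253 254 254 252 253]
 [252 252 252 252 253 254 255 252 233 174 126 121 125 127 128 127 136 182
  241 254 253 253 254 254 253 253]
 [251 252 252 253 253 254 255 250 204 138 116 120 122 122 123 121 128 186
  247 254 253 253 254 254 253 254]
 [251 
[... 722 characters left out ...]
  250 253 253 252 253 253 252 253]
 [253 253 253 254 253 254 255 250 226 217 218 217 217 217 218 209 194 242
  255 254 253 253 253 252 253 253]
 [254 255 248 209 164 167 214 241 222 215 217 216 216 215 216 211 204 244
  255 248 208 172 164 199 243 254]
 [254 253 253 244 233 234 248 254 251 245 242 240 230 227 232 241 249 253
  246 250 245 235 237 245 252 254]
 [240 243 250 232 191 165 145 146 171 175 154 139 125 118 120 145 176 179
  157 143 134 126 133 136 150 176]
 [139 138 141 148 154 157 151 145 143 145 147 146 138 134 138 144 148 148
  148 148 145 139 139 143 148 150]]
win (5, 180, 92, 80) ((612.8797607421875, -248.07763671875), (98.8789291381836, 88.67767333984375), 16.001190185546875)
```

Call:
carry_out(
  series="3 -0.3 0 0 0 0.005 2.6; 6 -0.55 -2 0 0 0.005 2.6; 6 -0.55 -6 0 0 0.005 2.6; 6 -0.55 -10 0 0 0.005 2.6; 6 -0.55 -14 0 0 0.005 2.6; 6 -0.55 -17 0 0 0.005 2.6; 6 -0.55 -19 0 0 0.005 2.6; 6 -0.55 -19.5 0 0 0.005 2.6",
)

```text
time: 17.15
eef_pos: [549.5, -26.2, 79.9]
tool_rot: [-0.003, -0.096, 0.995, 0.0]
contact_force: [-1.0, -0.6, 0.1]
finger_gap: 26.3
grip_force: 0.0
```

Call:
carry_out(
  series="0 0 0 0 0 0 2.6; 0 0 0 0 0 0 2.6",
)

```text
time: 17.35
eef_pos: [552.3, -26.3, 83.6]
tool_rot: [0.001, -0.097, 0.995, -0.0]
contact_force: [1.0, -0.4, 0.5]
finger_gap: 25.9
grip_force: 0.0
```

Run:
```python
from plant import robot
from h import *
np.set_printoptions(precision=1,suppress=True)
o=robot.observe();p=o['eef_pos'];print(p,o['finger_gap'],o['tool_rot'])
m=robot.camera_model('wrist');im=robot.snapshot('wrist')[:,:,::-1].copy();cv2.imwrite('pics/w8.png',im)
hsv=cv2.cvtColor(im,cv2.COLOR_BGR2HSV)
b=cv2.inRange(hsv,(10,60,80),(32,255,255))
n,_,st,ce=cv2.connectedComponentsWithStats(b)
for i in range(1,n):
    if st[i,4]>15: print(ce[i],st[i,4],ray(m,ce[i],21)[0])
print('exp',proj(m,[[550.6,-26.1,48]]),proj(m,[[p[0],p[1],48]]))
```

```text
[552.3 -26.3  83.6] 25.899165730387164 [ 0.  -0.1  1.  -0. ]
[218.2 161.4] 48 [521.2 -54.6]
[236.1 161.3] 47 [519.  -43.7]
[253.6 161.5] 48 [517. -33.]
[271.2 161.4] 47 [514.9 -22.3]
[288.9 161.4] 46 [512.7 -11.5]
[218.7 173.7] 48 [529.  -53.1]
[236.1 173.6] 48 [526.8 -42.3]
[253.8 173.8] 44 [524.7 -31.4]
[271.1 173.6] 46 [522.5 -20.7]
[288.7 173.7] 46 [520.4  -9.9]
[237.5 248. ] 41 [578.  -32.2]
[269.9 247.8] 38 [573.6 -10.6]
[238.  258.5] 43 [585.9 -30.5]
[253.6 258.3] 41 [583.7 -20. ]
[269.6 258.4] 42 [581.6  -9.1]
[  7.3 380. ] 114 [ 727.9 -190.3]
exp [[254. 230.]] [[253.2 232.6]]
```

Call:
carry_out(
  series="-0.15 0 -2 0 0 0 2.6; -0.15 0 -4 0 0 0 2.6; -0.15 0 -5.2 0 0 0 2.6; -0.15 0 -5.7 0 0 0 2.6; -0.15 0 -5.7 0 0 0 2.6; -0.15 0 -5.7 0 0 0 2.6",
  grip_force=70,
)

```text
time: 18.0
eef_pos: [550.6, -26.3, 26.3]
tool_rot: [0.001, -0.097, 0.995, -0.0]
contact_force: [0.7, 0.3, 0.2]
finger_gap: 26.0
grip_force: 0.0
```

Call:
carry_out(
  series="0 0 0 0 0 0 0.4; 0 0 0 0 0 0 0.4; 0 0 0 0 0 0 0.4; 0 0 0 0 0 0 0.4; 0 0 0 0 0 0 0.4; 0 0 0 0 0 0 0.4",
  grip_force=70,
)

```text
time: 18.6
eef_pos: [550.8, -26.3, 26.6]
tool_rot: [0.001, -0.097, 0.995, 0.0]
contact_force: [-1.2, 0.1, 6.5]
finger_gap: 8.9
grip_force: 70.3
```

Call:
carry_out(
  series="0 0 1 0 0 0 0.4; 0 0 2.5 0 0 0 0.4; 0 0 5 0 0 0 0.4; 0 0 8 0 0 0 0.4; 0 0 11 0 0 0 0.4; 0 0 13 0 0 0 0.4; 0 0 14 0 0 0 0.4; 0 0 14 0 0 0 0.4",
)

```text
time: 19.4
eef_pos: [550.8, -26.2, 167.4]
tool_rot: [0.002, -0.097, 0.995, 0.0]
contact_force: [0.9, 0.1, -0.8]
finger_gap: 8.5
grip_force: 69.4
```

Call:
carry_out(
  series="0.5 -2 0 0 0 0 0.4; 1.5 -6 0 0 0 0 0.4; 2.7 -10 0 0 0 0 0.4; 3.9 -14 -0.4 0 0 0 0.4; 5 -18 -0.8 0 0 0 0.4; 5.9 -21 -1 0 0 0 0.4; 6.2 -22.2 -1.2 0 0 0 0.4; 6.2 -22.2 -1.2 0 0 0 0.4",
)

```text
time: 20.2
eef_pos: [610.6, -250.1, 151.6]
tool_rot: [-0.002, -0.095, 0.995, 0.0]
contact_force: [-0.0, 0.2, -1.9]
finger_gap: 8.5
grip_force: 69.3
```

Call:
carry_out(
  series="0 0 0 0 0 0 0.4; 0 0 0 0 0 0 0.4; 0 0 0 0 0 0 0.4",
)

```text
time: 20.5
eef_pos: [612.2, -246.2, 153.7]
tool_rot: [0.0, -0.098, 0.995, 0.0]
contact_force: [-0.7, 0.6, -1.9]
finger_gap: 8.8
grip_force: 69.3
```

Run:
```python
from plant import robot
from h import *
np.set_printoptions(precision=1,suppress=True)
o=robot.observe();p=o['eef_pos'];print(p,o['finger_gap'],o['tool_rot'],o['contact_force'])
m=robot.camera_model('wrist');im=robot.snapshot('wrist')[:,:,::-1].copy();cv2.imwrite('pics/w9.png',im)
hsv=cv2.cvtColor(im,cv2.COLOR_BGR2HSV)
b=cv2.inRange(hsv,(10,60,80),(32,255,255));b[:120]=0
n,_,st,ce=cv2.connectedComponentsWithStats(b);h=p[2]-14.6+9
X=np.array([np.cos(.19),np.sin(.19)])
for i in range(1,n):
    if st[i,4]>15: print(ce[i],st[i,4],ray(m,ce[i],h)[0],(ray(m,ce[i],h)[0]-p[:2])@X)
for n_ in('side','scene'):
    s=robot.snapshot(n_)[:,:,::-1];cv2.imwrite(f'pics/{n_}9.png',s)
s=cv2.imread('pics/side9.png');m=robot.camera_model('side')
```

```text
[ 612.2 -246.2  153.7] 8.762128431410979 [ 0.  -0.1  1.   0. ] [-0.7  0.6 -1.9]
[207.2 192.4] 94 [ 582.6 -273.6] -34.25907394782371
[230.9 192.3] 89 [ 580.4 -262.9] -34.36588915344214
[254.7 192.4] 89 [ 578.3 -252.1] -34.41795921084412
[278.4 192.4] 89 [ 576.1 -241.3] -34.50821877470999
[302.3 192.5] 90 [ 574.  -230.5] -34.546754953058446
[207.8 208.6] 93 [ 590.5 -272.1] -26.248211140669852
[231.3 208.5] 88 [ 588.3 -261.3] -26.37271129586709
[254.8 208.5] 87 [ 586.1 -250.5] -26.442767012143616
[278.2 208.4] 90 [ 583.9 -239.7] -26.580208247642915
[301.4 208.5] 88 [ 581.8 -229. ] -26.625091251708362
[254.8 349.9] 459 [ 667.5 -234.1] 56.55976659523402
```

Call:
carry_out(
  series="0.1 -0.2 0.2 0 0 0 0.4; 0.1 -0.2 0.2 0 0 0 0.4; 0.1 -0.2 0.2 0 0 0 0.4; 0.1 -0.2 0.2 0 0 0 0.4; 0.1 -0.2 0.2 0 0 0 0.4; 0.1 -0.2 0.2 0 0 0 0.4; 0.1 -0.2 0.2 0 0 0 0.4; 0.1 -0.2 0.2 0 0 0 0.4",
)

```text
time: 21.45
eef_pos: [613.0, -250.2, 155.5]
tool_rot: [0.0, -0.097, 0.995, 0.0]
contact_force: [-0.3, -0.7, -1.3]
finger_gap: 8.2
grip_force: 69.3
```

Run:
```python
from plant import robot
o=robot.observe();print(o['eef_pos'],o['joint_velocities'].round(3),o['finger_gap'])
print(robot.close_job())
```

```text
[ 612.95304069 -250.21770358  155.54440461] [ 0.001 -0.     0.001  0.    -0.     0.001  0.001] 8.161782363695778
the job is handed in; nothing more can be done
None
```

I handed the job in at about 21.5 s: the three spacers are in the tray, the scraper block is back upright on the bench, the cover is open past upright, and the contact plate is held level and still about 100 mm above the scanner window.

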